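Cure the solid bust

TASK

One of the two identical white busts is hollow and already cured; the other is solid, about four times as heavy, and needs more light. Feel by lifting which is the heavy one and set it down gently, upright, in the middle of the round curing platform, leaving the light one standing on the counter. Drop or knock over neither.

Things in the scene. Friction and masses are not known exactly. Their poses are not given: they have to be found in the camera images.
- bust_a_mid (a point): first of two like white resin busts, 120 mm tall, on the counter: plinth 64 x 64 x 48 mm; shoulders 84 mm (y) x 42 mm, top at 72 mm; round head 40 mm across, 75 to 120 mm up, sides vertical from 88 to 109 mm, can be gripped there from above any way round. Point: on its axis, 60 mm above the underside; z up, nose to -x. One bust (either) is hollow, about 110 g, the other solid, 360 to 440 g.
- bust_b_mid (a point): second of two like white resin busts, 120 mm tall, on the counter: plinth 64 x 64 x 48 mm; shoulders 84 mm (y) x 42 mm, top at 72 mm; round head 40 mm across, 75 to 120 mm up, sides vertical from 88 to 109 mm, can be gripped there from above any way round. Point: on its axis, 60 mm above the underside; z up, nose to -x. One bust (either) is hollow, about 110 g, the other solid, 360 to 440 g.
- platform_top (a point): the round curing platform fixed to the counter: a flat aluminium disc 160 mm in diameter on a 170 mm round black foot, its top 25 mm above the counter. This point is the centre of the top face, z up.
Mind the look-alikes: they are no part of the job. What is meant by the part that bears platform_top is not blue, and is the smaller of those in its own colour.

How it is judged:
At the end, for the whole second after the job is handed in: The heavy (solid) bust stands upright (within 7 degrees), at rest and released on the round platform, its axis within 30 mm of the platform's centre; the light bust stands upright (within 7 degrees) and at rest on the counter, off the platform (((horizontal distance between bust_a_mid and platform_top below 0.03 m and contact force between bust_a and platform above 2.4 N and angle between each of bust_a_mid, bust_b_mid's own z axis and vertical below 0.12 rad and linear speed of each of bust_a, bust_b below 0.02 m/s and height (world z) of bust_b_mid between 0.05 and 0.07 m and contact force between bust_b and platform below 0.1 N) or (horizontal distance between bust_b_mid and platform_top below 0.03 m and contact force between bust_b and platform above 2.4 N and angle between each of bust_b_mid, bust_a_mid's own z axis and vertical below 0.12 rad and linear speed of each of bust_b, bust_a below 0.02 m/s and height (world z) of bust_a_mid between 0.05 and 0.07 m and contact force between bust_a and platform below 0.1 N))); the robot touches nothing.
It fails at once if a bust is knocked over (tilted beyond 40 degrees) (angle between any of bust_a_mid, bust_b_mid's own z axis and vertical above 0.7 rad).
It fails at once if a bust is dropped or thrown (moving faster than 0.7 m/s, as after a fall of 25 mm, while the fingers do not hold it) ((linear speed of bust_a above 0.7 m/s and contact force between the fingers and bust_a below 0.1 N) or (linear speed of bust_b above 0.7 m/s and contact force between the fingers and bust_b below 0.1 N)).
It also fails if it takes over 64 s, if anything falls off the work surface, if the arm or the gripper's body presses on something with over 40 N, if the wrist force passes 120 N, or if a joint passes its speed limit or range.

ROBOT

A 6-joint arm with a two-finger parallel gripper is mounted at the origin on the work surface. World frame = base frame: x ahead of the robot, y to its left, z up, the work surface at z = 0. Lengths are in m, angles in rad, forces in N, time in s.
With the tool pointing down it reaches from about 0.35 to 0.85 m from the base axis. Payload 8.1 kg.
Tool frame: the origin (TCP) lies midway between the tips of the shut fingers; the grasp point (between the pads) lies 19 mm behind it; z points along the fingers, y is the direction in which the jaws open and shut (so a half turn about z gives the same grasp; the last joint's range is limited). The gripper opens to 93 mm and grips with 3 to 60 N. Pads are 15 mm wide; open, the fingers measure 128 mm over their backs; the gripper's body (75 mm by 188 mm) begins 65 mm behind the grasp point.
Start: joints at [-1.354, 0.13, 1.488, -0, 1.523, -0.085], TCP at [0.178, -0.573, 0.219] pointing down, gripper open.
Joint ranges: [-2.96, 2.96], [-0.89, 2.26], [0.02, 2.5], [-1.34, 4.48], [0, 2.73], [-2.66, 2.66]. Speed limits (rad/s): [2.39, 2.39, 2.79, 3.14, 3.14, 3.14].

INTERFACE

Orientations are given as a rotation vector (axis times angle).
In Python, from plant import robot gives the robot as it stands. The module is installed in compiled form; this text tells all that it offers.
- The arm moves only by the shell command python3 -m pendant 'ROWS' [FORCE]. ROWS is JSON, a list of rows, each an object with "translation": the shift along the tool's x, y, z in mm, a list of three; "twist": the turn, a rotation vector about the tool's x, y, z in rad, a list of three; "grip": the opening, from -1 (shut) to 1 (fully open). A call has exactly 10 rows; each row shifts and turns the pose as measured when the row begins, along the tool's axes as they then stand; what a row does not reach is not made up. A row lasts 1/10 s, in which the tool goes at most 50 mm and 8.59 degrees, less where a joint would pass 70% of its speed; a pose out of reach is approached as far as the arm can. A call is refused whole if a number of a shift passes 50 or a number of a turn 0.15, either way. A call with a gripper value outside its range is refused whole. The fingers move at their own pace and stop on an object; FORCE is the grip in N (left out, the last holds). Time passes only in rows, so rows that do not move let the fingers close, or fill a call up. It gives the time, the measured TCP pose, the force and the opening at its end, in the units of the state.
- robot.read_state(): the state, without advancing time (a new reading comes with each control period).
- robot.read_camera(name): name is "side" or "top" or "wrist"; returns (picture, depth): 420x560x3 uint8, red, green, blue; 420x560 float32, m along the optical axis (not along the pixel's ray), 0 where there is no reading.
- robot.camera_info(name): a dict with "vertical_fov" (degrees; the focal length in pixels is half the picture's height over the tangent of half this angle, whatever the lens; pixels are square), "cx", "cy" (the principal point, pixels), "cam_to_world" (4x4, takes a point from camera to world coordinates). Camera axes: x right, y up, looking along -z (the intrinsics and any distortion apply to the point x, -y, -z); pixel columns grow to the right and rows downward; lengths in m; the calibration is good to about 2 mm. A picture is of the moment at which its call begins: read the wrist's pose just before it. camera_info takes no time and is no camera call; for the wrist camera it gives the pose at the moment of the call.
- robot.close_job(): hands the job in, once; it reports no verdict.
The state is a dict: "t": time; "q": joint angles; "dq": joint speeds; "joint_torque": joint torques, N m; "tool_pos": TCP position; "orientation": TCP orientation; "force": force on the tool from outside, world axes, zero at the start; "wrist_torque": the same for the moment, N m; "opening": finger opening in m.
Only numpy, scipy, OpenCV 4.12 (cv2) and the standard library are available. Lean on these libraries where they do the work, as an engineer would, in place of code of your own. Each camera call takes 0.05 s, during which the arm holds its last target. There are 200 camera calls.

## Working session

There is one attempt and no reset: what is moved stays moved. The work goes in short steps, Python scripts to look and compute and a shell command to move; the robot and the scene stay as the last step left them, time stands still between calls to the robot, and variables do not carry over. Pictures are saved under pics/ and viewed, about 8 in all and at most 12, crops included, and the job is handed in when it is done.

```bash
mkdir -p pics
cat > h.py <<'E'
import numpy as np,cv2
from plant import robot
def shot(n,name):
    info=robot.camera_info(n); p,d=robot.read_camera(n)
    cv2.imwrite(f'pics/{name}.png',p[:,:,::-1]); np.savez(f'pics/{name}.npz',p=p,d=d,T=info['cam_to_world'],f=210/np.tan(np.radians(info['vertical_fov']/2)),c=[info['cx'],info['cy']])
    return info
def pix(name,u,v,z=None):
    a=np.load(f'pics/{name}.npz');T=a['T'];c=a['c'];f=a['f']
    r=np.array([(u-c[0])/f,-(v-c[1])/f,-1])
    D=a['d'][int(v),int(u)]; pd=T[:3,:3]@(r*D)+T[:3,3]
    o=[pd.round(4)]
    if z is not None:
        w=T[:3,:3]@r; s=(z-T[2,3])/w[2]; o.append((T[:3,3]+s*w).round(4))
    return o
E
python3 - <<'E'
from h import *
for n in ['top','side']:
    i=shot(n,n+'1'); print({k:(v if k!='cam_to_world' else np.round(v,3).tolist()) for k,v in i.items()})
a=cv2.imread('pics/top1.png');b=cv2.imread('pics/side1.png')
s=robot.read_state();print(s)
E
```

```text
{'vertical_fov': 47.5043772995405, 'cx': 285.39899933615953, 'cy': 208.97155863123317, 'cam_to_world': [[-0.029, 0.99, -0.141, 0.328], [-0.999, -0.031, -0.012, -0.029], [-0.016, 0.14, 0.99, 1.299], [0.0, 0.0, 0.0, 1.0]]}
{'vertical_fov': 54.68062803454833, 'cx': 280.9704553906367, 'cy': 206.86512602658223, 'cam_to_world': [[-0.994, 0.088, -0.064, 0.431], [-0.108, -0.748, 0.655, 0.854], [0.009, 0.658, 0.753, 1.076], [0.0, 0.0, 0.0, 1.0]]}
{'t': 0.1, 'q': array([-1.35440803e+00,  1.31059815e-01,  1.48916223e+00, -1.68988946e-05,
        1.52296996e+00, -8.54102071e-02]), 'dq': array([ 6.85887915e-04, -6.73123124e-04, -1.01544257e-03,  6.97271229e-04,
        3.58804789e-05, -7.82614712e-05]), 'joint_torque': array([ 2.08817197e-03, -5.61342716e+01, -4.93094230e+01,  7.71248317e-02,
        2.91444798e-02, -3.32510501e-05]), 'tool_pos': array([ 0.17824497, -0.5723917 ,  0.21771223]), 'orientation': array([-3.10431563e+00, -4.72028439e-01,  1.90766812e-04]), 'force': array([ 0.34929094, -0.40018953,  0.27098185]), 'wrist_torque': array([-0.0536624 , -0.00124556,  0.01559146]), 'opening': 0.09335961483038155}
```

View pics/top1.png

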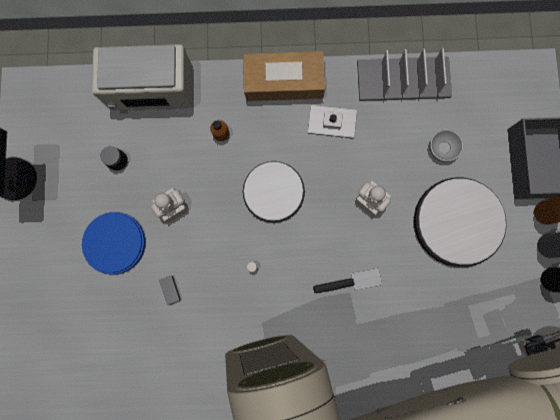

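View pics/side1.png

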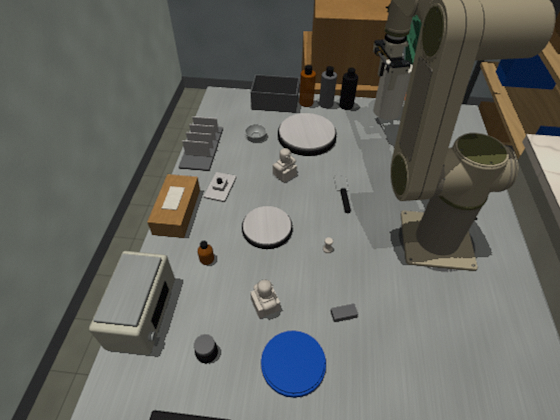

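The top view shows white busts with heads near (163,202) and (377,194). The smaller aluminium disc is at (273,191); the larger one at (461,222) and the blue one at (113,242) are look-alikes. In the side view the heads are near (264,288) and (285,158), and the disc is at (267,227). Next I'll enlarge these to measure them.

Run:
```python
from h import *
t=cv2.imread('pics/top1.png');s=cv2.imread('pics/side1.png')
def cr(im,u,v):return cv2.resize(im[v-30:v+30,u-40:u+40],(400,300),interpolation=cv2.INTER_CUBIC)
cv2.imwrite('pics/crop1.png',np.vstack([np.hstack([cr(t,165,205),cr(t,375,197)]),np.hstack([cr(s,265,295),cr(s,285,165)])]))
# platform: ellipse of bright disc
for n,im,(u,v) in (('top1',t,(273,191)),('side1',s,(267,227))):
    m=np.zeros((422,562),np.uint8); g=im.copy()
    cv2.floodFill(g,m,(u,v),(0,0,255),(12,)*3,(12,)*3,cv2.FLOODFILL_FIXED_RANGE)
    c=max(cv2.findContours(m[1:-1,1:-1],0,1)[0],key=cv2.contourArea); e=cv2.fitEllipse(c); print(n,e,pix(n,*e[0],z=.025))
for n,u,v in (('top1',163,202),('top1',377,194),('side1',264,288),('side1',285,158)): print(n,u,v,pix(n,u,v,z=.10))
```

```text
top1 ((272.9814758300781, 190.5186004638672), (55.464290618896484, 56.84977722167969), 87.66232299804688) [array([0.5608, 0.0185, 0.0229]), array([0.5604, 0.0184, 0.025 ])]
side1 ((266.61248779296875, 224.19309997558594), (36.346153259277344, 45.706390380859375), 88.01011657714844) [array([0.5597, 0.0211, 0.0243]), array([0.5596, 0.0216, 0.025 ])]
top1 163 202 [array([0.5227, 0.2923, 0.1186]), array([0.5258, 0.2974, 0.1   ])]
top1 377 194 [array([ 0.5263, -0.2453,  0.1182]), array([ 0.5294, -0.2486,  0.1   ])]
side1 264 288 [array([0.5265, 0.3115, 0.1174]), array([0.5283, 0.3016, 0.1   ])]
side1 285 158 [array([ 0.5254, -0.2305,  0.0959]), array([ 0.525, -0.226,  0.1  ])]
```

View pics/crop1.png

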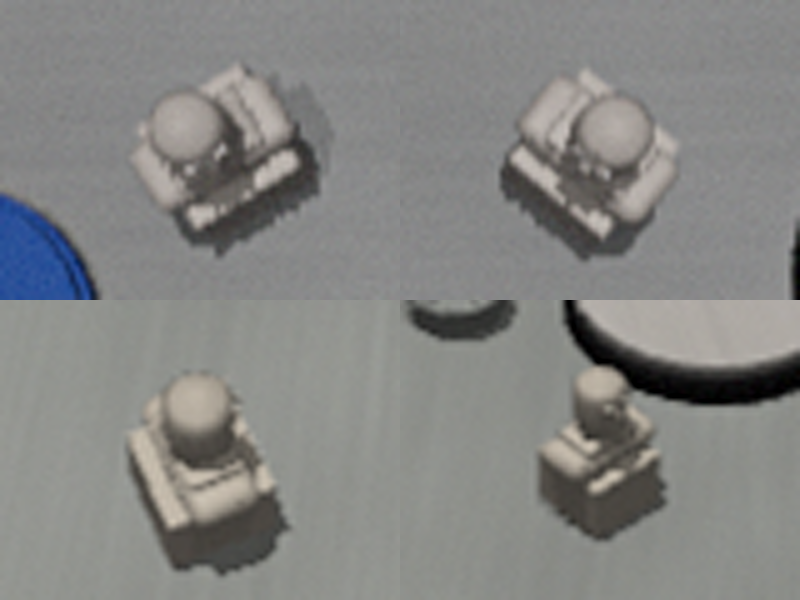

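```bash
cat >> h.py <<'E'
def ray(name,u,v):
    a=np.load(f'pics/{name}.npz');r=a['T'][:3,:3]@np.array([(u-a['c'][0])/a['f'],-(v-a['c'][1])/a['f'],-1]);return a['T'][:3,3],r/np.linalg.norm(r)
def tri(*obs):
    A=0;b=0
    for o in obs:
        p,r=ray(*o);M=np.eye(3)-np.outer(r,r);A=A+M;b=b+M@p
    return np.linalg.solve(A,b).round(4)
def tool(target):
    from scipy.spatial.transform import Rotation as R
    s=robot.read_state();M=R.from_rotvec(s['orientation']).as_matrix()
    print('t',s['t'],'tcp',s['tool_pos'].round(4),'mm tool',(M.T@(np.array(target)-s['tool_pos'])*1000).round(1),'\n',M.round(3),'F',s['force'].round(2),'open',round(s['opening'],4))
E
python3 - <<'E'
from h import *
print(tri(('top1',162.4,200.4),('side1',265,289)),tri(('top1',378,193.4),('side1',285.4,154.5)))
print(tri(('top1',272.98,190.52),('side1',266.6,224.2)))
tool([.53,-.25,.219])
E
```

```text
[0.5283 0.3006 0.0942] [ 0.5289 -0.252   0.0943]
[0.5606 0.0186 0.0213]
t 0.1 tcp [ 0.1782 -0.5724  0.2177] mm tool [ 431.7 -203.3   -0.9] 
 [[ 0.955  0.297 -0.   ]
 [ 0.297 -0.955  0.002]
 [ 0.    -0.002 -1.   ]] F [ 0.35 -0.4   0.27] open 0.0934
```

```bash
python3 -m pendant '[{"translation":[42,-20,0],"twist":[0,0,0],"grip":1},{"translation":[42,-20,0],"twist":[0,0,0],"grip":1},{"translation":[42,-20,0],"twist":[0,0,0],"grip":1},{"translation":[42,-20,0],"twist":[0,0,0],"grip":1},{"translation":[42,-20,0],"twist":[0,0,0],"grip":1},{"translation":[42,-20,0],"twist":[0,0,0],"grip":1},{"translation":[42,-20,0],"twist":[0,0,0],"grip":1},{"translation":[42,-20,0],"twist":[0,0,0],"grip":1},{"translation":[42,-20,0],"twist":[0,0,0],"grip":1},{"translation":[30,-14,0],"twist":[0,0,0],"grip":1}]' 20
python3 - <<'E'
from h import *
tool([.529,-.252,.219]); shot('wrist','w1'); a=np.load('pics/w1.npz');print(a['T'].round(3),a['f'],a['c'])
E
```

```text
t: 1.1
tool_pos: [0.5169, -0.2561, 0.2126]
orientation: [-3.101, -0.456, 0.007]
force: [0.1, -0.5, 0.0]
opening: 0.0932
t 1.1 tcp [ 0.5169 -0.2561  0.2126] mm tool [12.7 -0.5 -6.5] 
 [[ 0.958  0.288 -0.005]
 [ 0.288 -0.958  0.007]
 [-0.003 -0.008 -1.   ]] F [ 0.1  -0.54  0.03] open 0.0932
[[ 0.288  0.912  0.294  0.598]
 [-0.958  0.277  0.08  -0.233]
 [-0.008 -0.304  0.953  0.379]
 [ 0.     0.     0.     1.   ]] 304.54290159227025 [279.84253751 214.6571914 ]
```

View pics/w1.png

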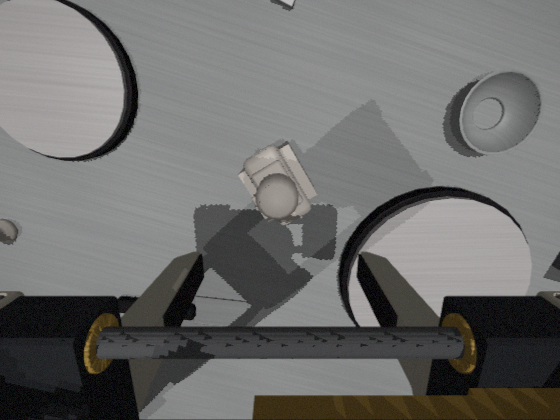

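Run:
```python
from h import *
print(pix('w1',277.5,197,z=.097),pix('w1',60,80,z=.025),pix('w1',440,265,z=.025))
```

```text
[array([ 0.5335, -0.2477,  0.1197]), array([ 0.5279, -0.249 ,  0.097 ])] [array([0.5662, 0.007 , 0.0255]), array([0.5661, 0.0073, 0.025 ])] [array([ 0.488 , -0.4699,  0.0367]), array([ 0.4842, -0.478 ,  0.025 ])]
```

```bash
python3 -m pendant '[{"translation":[6,-1,10],"twist":[0,0,0],"grip":1},{"translation":[6,-1,10],"twist":[0,0,0],"grip":1},{"translation":[0,0,15],"twist":[0,0,0],"grip":1},{"translation":[0,0,15],"twist":[0,0,0],"grip":1},{"translation":[0,0,15],"twist":[0,0,0],"grip":1},{"translation":[0,0,15],"twist":[0,0,0],"grip":1},{"translation":[0,0,10],"twist":[0,0,0],"grip":1},{"translation":[0,0,10],"twist":[0,0,0],"grip":1},{"translation":[0,0,5],"twist":[0,0,0],"grip":1},{"translation":[0,0,0],"twist":[0,0,0],"grip":1}]' 20
python3 - <<'E'
from h import *
tool([.528,-.25,.081])
E
```

```text
t: 2.15
tool_pos: [0.5259, -0.2472, 0.0935]
orientation: [-3.095, -0.454, 0.014]
force: [0.1, 0.0, -0.2]
opening: 0.093
t 2.15 tcp [ 0.5259 -0.2472  0.0935] mm tool [ 1.3  3.5 12.5] 
 [[ 0.958  0.287 -0.011]
 [ 0.287 -0.958  0.012]
 [-0.007 -0.015 -1.   ]] F [ 0.06  0.03 -0.22] open 0.093
```

```bash
python3 -m pendant '[{"translation":[1,3,4],"twist":[-0.015,0.007,0],"grip":1},{"translation":[0,0,5],"twist":[0,0,0],"grip":1},{"translation":[0,0,3],"twist":[0,0,0],"grip":1},{"translation":[0,0,0],"twist":[0,0,0],"grip":0.2},{"translation":[0,0,0],"twist":[0,0,0],"grip":-0.4},{"translation":[0,0,0],"twist":[0,0,0],"grip":-1},{"translation":[0,0,0],"twist":[0,0,0],"grip":-1},{"translation":[0,0,0],"twist":[0,0,0],"grip":-1},{"translation":[0,0,0],"twist":[0,0,0],"grip":-1},{"translation":[0,0,0],"twist":[0,0,0],"grip":-1}]' 30
python3 - <<'E'
from h import *
tool([.528,-.25,.081])
E
```

```text
t: 3.15
tool_pos: [0.53, -0.2508, 0.0837]
orientation: [3.103, 0.456, 0.008]
force: [-0.8, 1.3, 0.9]
opening: 0.0411
t 3.15 tcp [ 0.53   -0.2508  0.0837] mm tool [-1.7 -1.4  2.7] 
 [[ 0.958  0.288  0.006]
 [ 0.288 -0.958 -0.004]
 [ 0.004  0.006 -1.   ]] F [-0.82  1.31  0.85] open 0.0411
```

Gripped at an opening of 41 mm, which matches the head. Lifting gently.

```bash
python3 -m pendant '[{"translation":[0,0,-3],"twist":[0,0,0],"grip":-1},{"translation":[0,0,-6],"twist":[0,0,0],"grip":-1},{"translation":[0,0,-8],"twist":[0,0,0],"grip":-1},{"translation":[0,0,-8],"twist":[0,0,0],"grip":-1},{"translation":[0,0,-5],"twist":[0,0,0],"grip":-1},{"translation":[0,0,0],"twist":[0,0,0],"grip":-1},{"translation":[0,0,0],"twist":[0,0,0],"grip":-1},{"translation":[0,0,0],"twist":[0,0,0],"grip":-1},{"translation":[0,0,0],"twist":[0,0,0],"grip":-1},{"translation":[0,0,0],"twist":[0,0,0],"grip":-1}]' 30
python3 - <<'E'
from h import *
tool([.528,-.25,.081])
E
```

```text
t: 4.15
tool_pos: [0.5297, -0.2507, 0.1164]
orientation: [3.103, 0.456, 0.007]
force: [0.6, -0.5, -1.4]
opening: 0.0396
t 4.15 tcp [ 0.5297 -0.2507  0.1164] mm tool [-1.5 -1.4 35.4] 
 [[ 0.958  0.288  0.005]
 [ 0.288 -0.958 -0.004]
 [ 0.004  0.006 -1.   ]] F [ 0.59 -0.46 -1.38] open 0.0396
```

Run:
```python
from h import *
f=[]
for k in range(6): shot('side','s2'); f.append(robot.read_state()['force'][2])
print(np.round(f,2))
a=cv2.imread('pics/s2.png');cv2.imwrite('pics/s2c.png',cv2.resize(a[90:230,200:400],(600,420),interpolation=cv2.INTER_CUBIC))
```

```text
[-1.26 -1.23 -1.39 -1.21 -0.91 -0.98]
```

View pics/s2c.png

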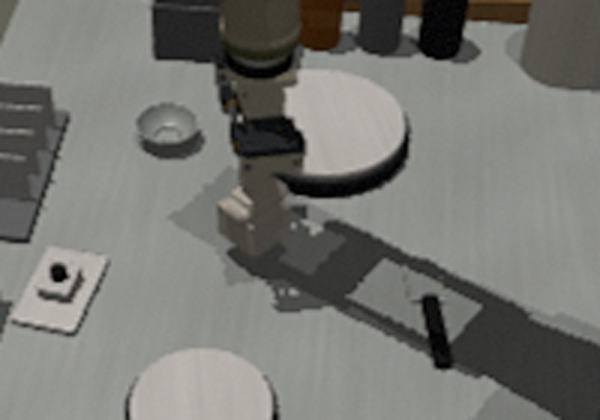

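The side crop shows the bust hanging from the gripper near (255,215), clear of its shadow. The load is about 1.2 N, so this is the light one. Putting it back where it stood.

```bash
python3 -m pendant '[{"translation":[0,0,5],"twist":[0,0,0],"grip":-1},{"translation":[0,0,8],"twist":[0,0,0],"grip":-1},{"translation":[0,0,8],"twist":[0,0,0],"grip":-1},{"translation":[0,0,5],"twist":[0,0,0],"grip":-1},{"translation":[0,0,3],"twist":[0,0,0],"grip":-1},{"translation":[0,0,1.5],"twist":[0,0,0],"grip":-1},{"translation":[0,0,0.5],"twist":[0,0,0],"grip":-1},{"translation":[0,0,0.5],"twist":[0,0,0],"grip":-1},{"translation":[0,0,0],"twist":[0,0,0],"grip":-1},{"translation":[0,0,0],"twist":[0,0,0],"grip":-1}]' 30
```

```text
t: 5.45
tool_pos: [0.5304, -0.2508, 0.0836]
orientation: [3.103, 0.456, 0.009]
force: [-1.4, 0.1, 1.1]
opening: 0.039
```

```bash
python3 -m pendant '[{"translation":[0,0,0],"twist":[0,0,0],"grip":-0.05},{"translation":[0,0,0],"twist":[0,0,0],"grip":0.2},{"translation":[0,0,0],"twist":[0,0,0],"grip":0.6},{"translation":[0,0,0],"twist":[0,0,0],"grip":1},{"translation":[0,0,0],"twist":[0,0,0],"grip":1},{"translation":[0,0,-15],"twist":[0,0,0],"grip":1},{"translation":[0,0,-30],"twist":[0,0,0],"grip":1},{"translation":[0,0,-35],"twist":[0,0,0],"grip":1},{"translation":[0,0,-35],"twist":[0,0,0],"grip":1},{"translation":[0,0,-25],"twist":[0,0,0],"grip":1}]' 30
python3 - <<'E'
from h import *
tool([.528,.30,.24])
E
```

```text
t: 6.45
tool_pos: [0.5266, -0.2487, 0.2266]
orientation: [-3.108, -0.457, 0.002]
force: [0.3, 0.2, 0.9]
opening: 0.093
t 6.45 tcp [ 0.5266 -0.2487  0.2266] mm tool [ 159.3 -525.   -13.4] 
 [[ 0.958  0.288 -0.001]
 [ 0.288 -0.958 -0.   ]
 [-0.001 -0.    -1.   ]] F [0.25 0.24 0.87] open 0.093
```

```bash
python3 -m pendant '[{"translation":[13,-42,-3],"twist":[0,0,0],"grip":1},{"translation":[13,-42,-3],"twist":[0,0,0],"grip":1},{"translation":[13,-43,-3],"twist":[0,0,0],"grip":1},{"translation":[13,-43,-2],"twist":[0,0,0],"grip":1},{"translation":[13,-43,-2],"twist":[0,0,0],"grip":1},{"translation":[13,-43,0],"twist":[0,0,0],"grip":1},{"translation":[13,-43,0],"twist":[0,0,0],"grip":1},{"translation":[13,-43,0],"twist":[0,0,0],"grip":1},{"translation":[13,-43,0],"twist":[0,0,0],"grip":1},{"translation":[13,-43,0],"twist":[0,0,0],"grip":1}]' 30
python3 - <<'E'
from h import *
tool([.528,.30,.22])
E
```

```text
t: 7.45
tool_pos: [0.5333, 0.2075, 0.261]
orientation: [3.1, 0.438, 0.04]
force: [0.9, -0.3, 0.5]
opening: 0.0928
t 7.45 tcp [0.5333 0.2075 0.261 ] mm tool [ 19.6 -90.9  40.2] 
 [[ 0.96   0.277  0.026]
 [ 0.277 -0.961 -0.007]
 [ 0.024  0.014 -1.   ]] F [ 0.88 -0.25  0.53] open 0.0928
```

```bash
python3 -m pendant '[{"translation":[4,-20,5],"twist":[0.014,-0.024,0],"grip":1},{"translation":[5,-23,8],"twist":[0,0,0],"grip":1},{"translation":[5,-22,8],"twist":[0,0,0],"grip":1},{"translation":[4,-18,8],"twist":[0,0,0],"grip":1},{"translation":[0,-6,8],"twist":[0,0,0],"grip":1},{"translation":[0,0,8],"twist":[0,0,0],"grip":1},{"translation":[0,0,8],"twist":[0,0,0],"grip":1},{"translation":[0,0,4],"twist":[0,0,0],"grip":1},{"translation":[0,0,0],"twist":[0,0,0],"grip":1},{"translation":[0,0,0],"twist":[0,0,0],"grip":1}]' 30
python3 - <<'E'
from h import *
tool([.528,.30,.081]);shot('wrist','w2')
E
```

```text
t: 8.45
tool_pos: [0.5255, 0.3061, 0.2107]
orientation: [-3.107, -0.449, -0.011]
force: [-0.3, 0.4, 0.5]
opening: 0.0932
t 8.45 tcp [0.5255 0.3061 0.2107] mm tool [ -0.3   6.8 129.7] 
 [[ 0.959  0.283  0.007]
 [ 0.283 -0.959  0.004]
 [ 0.008 -0.002 -1.   ]] F [-0.27  0.42  0.47] open 0.0932
```

View pics/w2.png

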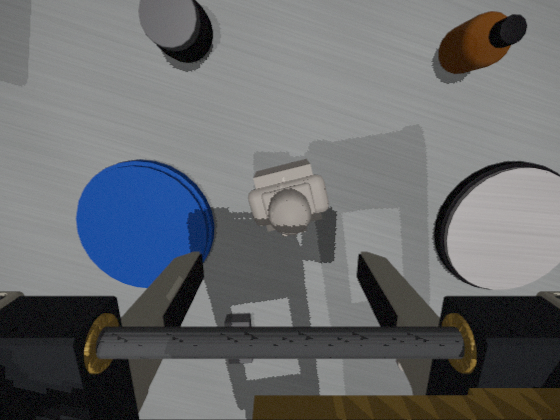

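The wrist view shows the second bust's head at about (290,209), between the open fingers, with the blue disc to the left and the target disc to the right.

Run:
```python
from h import *
p=pix('w2',290,209,z=.097)[1];print(p);tool([p[0],p[1],.083])
```

```text
[0.5303 0.2981 0.097 ]
t 8.5 tcp [0.5255 0.3061 0.2107] mm tool [  1.4   9.3 127.7] 
 [[ 0.959  0.283  0.007]
 [ 0.283 -0.959  0.004]
 [ 0.008 -0.002 -1.   ]] F [-0.63 -0.33 -0.47] open 0.0926
```

```bash
python3 -m pendant '[{"translation":[1,4,10],"twist":[-0.002,-0.008,0],"grip":1},{"translation":[0,4,10],"twist":[0,0,0],"grip":1},{"translation":[0,0,15],"twist":[0,0,0],"grip":1},{"translation":[0,0,15],"twist":[0,0,0],"grip":1},{"translation":[0,0,15],"twist":[0,0,0],"grip":1},{"translation":[0,0,15],"twist":[0,0,0],"grip":1},{"translation":[0,0,10],"twist":[0,0,0],"grip":1},{"translation":[0,0,9],"twist":[0,0,0],"grip":1},{"translation":[0,0,4],"twist":[0,0,0],"grip":1},{"translation":[0,0,0],"twist":[0,0,0],"grip":1}]' 30
python3 - <<'E'
from h import *
tool([.529,.299,.083])
E
```

```text
t: 9.5
tool_pos: [0.5279, 0.2969, 0.0965]
orientation: [3.108, 0.448, -0.006]
force: [-0.7, 0.3, 0.7]
opening: 0.0933
t 9.5 tcp [0.5279 0.2969 0.0965] mm tool [ 1.7 -1.7 13.5] 
 [[ 0.959  0.282 -0.004]
 [ 0.282 -0.959 -0.002]
 [-0.004  0.001 -1.   ]] F [-0.69  0.26  0.75] open 0.0933
```

```bash
python3 -m pendant '[{"translation":[1,-2,4],"twist":[0.001,0.004,0],"grip":1},{"translation":[0,0,5],"twist":[0,0,0],"grip":1},{"translation":[0,0,3],"twist":[0,0,0],"grip":1},{"translation":[0,0,0],"twist":[0,0,0],"grip":0.2},{"translation":[0,0,0],"twist":[0,0,0],"grip":-0.4},{"translation":[0,0,0],"twist":[0,0,0],"grip":-1},{"translation":[0,0,0],"twist":[0,0,0],"grip":-1},{"translation":[0,0,0],"twist":[0,0,0],"grip":-1},{"translation":[0,0,0],"twist":[0,0,0],"grip":-1},{"translation":[0,0,0],"twist":[0,0,0],"grip":-1}]' 35
python3 -m pendant '[{"translation":[0,0,-3],"twist":[0,0,0],"grip":-1},{"translation":[0,0,-6],"twist":[0,0,0],"grip":-1},{"translation":[0,0,-10],"twist":[0,0,0],"grip":-1},{"translation":[0,0,-12],"twist":[0,0,0],"grip":-1},{"translation":[0,0,-12],"twist":[0,0,0],"grip":-1},{"translation":[0,0,-12],"twist":[0,0,0],"grip":-1},{"translation":[0,0,-10],"twist":[0,0,0],"grip":-1},{"translation":[0,0,-5],"twist":[0,0,0],"grip":-1},{"translation":[0,0,0],"twist":[0,0,0],"grip":-1},{"translation":[0,0,0],"twist":[0,0,0],"grip":-1}]' 35
python3 - <<'E'
from h import *
f=[]
for k in range(4): shot('side','s3'); f.append(robot.read_state()['force'][2])
print(np.round(f,2));tool([.5605,.0195,.145])
E
```

```text
t: 10.5
tool_pos: [0.5305, 0.3003, 0.0868]
orientation: [-3.108, -0.448, -0.008]
force: [0.2, -2.1, 2.0]
opening: 0.0419
t: 11.5
tool_pos: [0.5294, 0.2999, 0.1629]
orientation: [-3.108, -0.448, -0.007]
force: [0.8, -0.3, -4.4]
opening: 0.0388
[-4.38 -4.81 -3.75 -4.21]
t 11.7 tcp [0.529  0.2997 0.162 ] mm tool [-49.  277.7  16.7] 
 [[ 0.959  0.283  0.003]
 [ 0.283 -0.959  0.001]
 [ 0.003 -0.001 -1.   ]] F [-0.21 -0.16 -4.21] open 0.0388
```

The load is 4.3 N against 1.2 N, so this is the heavy one. Carrying it to the platform.

```bash
python3 -m pendant '[{"translation":[-2,10,0],"twist":[0,0,0],"grip":-1},{"translation":[-4,20,0],"twist":[0,0,0],"grip":-1},{"translation":[-5,28,0],"twist":[0,0,0],"grip":-1},{"translation":[-6,32,0],"twist":[0,0,0],"grip":-1},{"translation":[-6,32,0],"twist":[0,0,0],"grip":-1},{"translation":[-6,32,0],"twist":[0,0,0],"grip":-1},{"translation":[-6,32,0],"twist":[0,0,0],"grip":-1},{"translation":[-5,26,0],"twist":[0,0,0],"grip":-1},{"translation":[-4,16,0],"twist":[0,0,0],"grip":-1},{"translation":[-2,8,0],"twist":[0,0,0],"grip":-1}]' 35
python3 - <<'E'
from h import *
tool([.5605,.0195,.145])
E
```

```text
t: 12.7
tool_pos: [0.5487, 0.0462, 0.1572]
orientation: [3.107, 0.452, -0.007]
force: [0.2, 0.5, -4.5]
opening: 0.0393
t 12.7 tcp [0.5487 0.0462 0.1572] mm tool [ 3.8 29.  12.2] 
 [[ 0.959  0.285 -0.004]
 [ 0.285 -0.959 -0.002]
 [-0.005  0.001 -1.   ]] F [ 0.24  0.48 -4.48] open 0.0393
```

```bash
python3 -m pendant '[{"translation":[1,8,0],"twist":[0.001,0.005,0],"grip":-1},{"translation":[1,8,0],"twist":[0,0,0],"grip":-1},{"translation":[1,6,2],"twist":[0,0,0],"grip":-1},{"translation":[0,3,4],"twist":[0,0,0],"grip":-1},{"translation":[0,0,6],"twist":[0,0,0],"grip":-1},{"translation":[0,0,6],"twist":[0,0,0],"grip":-1},{"translation":[0,0,6],"twist":[0,0,0],"grip":-1},{"translation":[0,0,3],"twist":[0,0,0],"grip":-1},{"translation":[0,0,0],"twist":[0,0,0],"grip":-1},{"translation":[0,0,0],"twist":[0,0,0],"grip":-1}]' 35
python3 - <<'E'
from h import *
tool([.5605,.0195,.1125]);shot('side','s4')
a=cv2.imread('pics/s4.png');cv2.imwrite('pics/s4c.png',cv2.resize(a[150:290,180:380],(800,560),interpolation=cv2.INTER_CUBIC))
E
```

```text
t: 13.7
tool_pos: [0.5582, 0.0234, 0.1258]
orientation: [-3.107, -0.455, 0.003]
force: [0.1, -0.9, -4.0]
opening: 0.0391
t 13.7 tcp [0.5582 0.0234 0.1258] mm tool [ 1.1  4.4 13.3] 
 [[ 0.958  0.287 -0.002]
 [ 0.287 -0.958  0.001]
 [-0.002 -0.002 -1.   ]] F [ 0.08 -0.85 -4.01] open 0.0391
```

View pics/s4c.png

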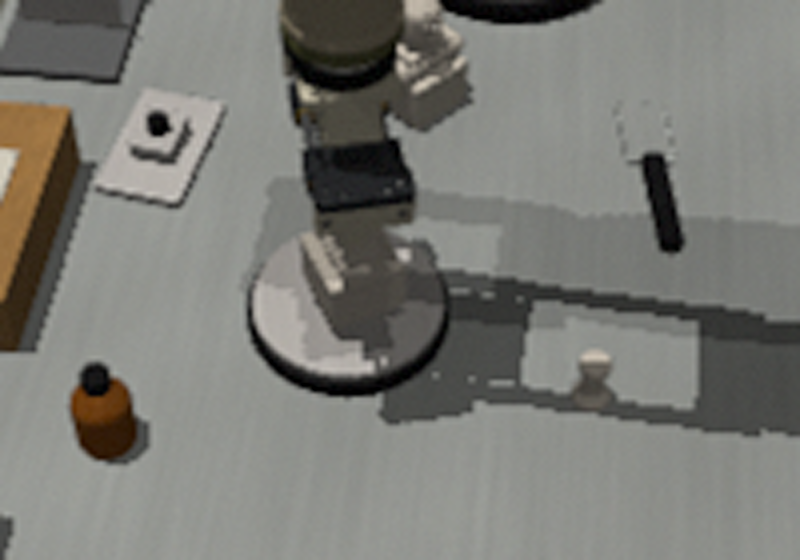

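The crop shows the bust hanging upright over the disc near (360,290), and the light bust standing behind at (430,80). Lowering slowly for the last 14 mm.

```bash
python3 -m pendant '[{"translation":[1,2,1],"twist":[0,0,0],"grip":-1},{"translation":[0,2,2],"twist":[0,0,0],"grip":-1},{"translation":[0,0,2],"twist":[0,0,0],"grip":-1},{"translation":[0,0,2],"twist":[0,0,0],"grip":-1},{"translation":[0,0,2],"twist":[0,0,0],"grip":-1},{"translation":[0,0,1],"twist":[0,0,0],"grip":-1},{"translation":[0,0,1],"twist":[0,0,0],"grip":-1},{"translation":[0,0,0.5],"twist":[0,0,0],"grip":-1},{"translation":[0,0,0],"twist":[0,0,0],"grip":-1},{"translation":[0,0,0],"twist":[0,0,0],"grip":-1}]' 35
```

```text
t: 14.75
tool_pos: [0.5612, 0.0194, 0.1144]
orientation: [-3.107, -0.455, 0.001]
force: [0.2, -0.3, -4.5]
opening: 0.039
```

```bash
python3 -m pendant '[{"translation":[0,0,1],"twist":[0,0,0],"grip":-1},{"translation":[0,0,1],"twist":[0,0,0],"grip":-1},{"translation":[0,0,1],"twist":[0,0,0],"grip":-1},{"translation":[0,0,1],"twist":[0,0,0],"grip":-1},{"translation":[0,0,0],"twist":[0,0,0],"grip":-1},{"translation":[0,0,0],"twist":[0,0,0],"grip":-1},{"translation":[0,0,0],"twist":[0,0,0],"grip":-1},{"translation":[0,0,0],"twist":[0,0,0],"grip":-1},{"translation":[0,0,0],"twist":[0,0,0],"grip":-1},{"translation":[0,0,0],"twist":[0,0,0],"grip":-1}]' 35
```

```text
t: 15.75
tool_pos: [0.5623, 0.0193, 0.1119]
orientation: [-3.108, -0.455, -0.004]
force: [0.6, 0.5, -1.4]
opening: 0.0392
```

```bash
python3 -m pendant '[{"translation":[0,0,1],"twist":[0,0,0],"grip":-1},{"translation":[0,0,1],"twist":[0,0,0],"grip":-1},{"translation":[0,0,0],"twist":[0,0,0],"grip":-1},{"translation":[0,0,0],"twist":[0,0,0],"grip":-1},{"translation":[0,0,0],"twist":[0,0,0],"grip":-1},{"translation":[0,0,0],"twist":[0,0,0],"grip":-1},{"translation":[0,0,0],"twist":[0,0,0],"grip":-1},{"translation":[0,0,0],"twist":[0,0,0],"grip":-1},{"translation":[0,0,0],"twist":[0,0,0],"grip":-1},{"translation":[0,0,0],"twist":[0,0,0],"grip":-1}]' 35
```

```text
t: 16.75
tool_pos: [0.5634, 0.0193, 0.1119]
orientation: [-3.108, -0.455, -0.008]
force: [0.1, -1.1, -1.2]
opening: 0.0392
```

```bash
python3 -m pendant '[{"translation":[0,0,0.5],"twist":[0,0,0],"grip":-0.05},{"translation":[0,0,0],"twist":[0,0,0],"grip":0.2},{"translation":[0,0,0],"twist":[0,0,0],"grip":0.6},{"translation":[0,0,0],"twist":[0,0,0],"grip":1},{"translation":[0,0,0],"twist":[0,0,0],"grip":1},{"translation":[0,0,-10],"twist":[0,0,0],"grip":1},{"translation":[0,0,-25],"twist":[0,0,0],"grip":1},{"translation":[0,0,-35],"twist":[0,0,0],"grip":1},{"translation":[0,0,-35],"twist":[0,0,0],"grip":1},{"translation":[0,0,-25],"twist":[0,0,0],"grip":1}]' 35
python3 -m pendant '[{"translation":[-20,0,-10],"twist":[0,0,0],"grip":1},{"translation":[-30,0,0],"twist":[0,0,0],"grip":1},{"translation":[-30,0,0],"twist":[0,0,0],"grip":1},{"translation":[-30,0,0],"twist":[0,0,0],"grip":1},{"translation":[-20,0,0],"twist":[0,0,0],"grip":1},{"translation":[-10,0,0],"twist":[0,0,0],"grip":1},{"translation":[0,0,0],"twist":[0,0,0],"grip":1},{"translation":[0,0,0],"twist":[0,0,0],"grip":1},{"translation":[0,0,0],"twist":[0,0,0],"grip":1},{"translation":[0,0,0],"twist":[0,0,0],"grip":1}]' 35
python3 - <<'E'
from h import *
shot('side','s5');shot('top','t5')
a=cv2.imread('pics/s5.png')[110:270,180:380];b=cv2.imread('pics/t5.png')[130:290,220:420]
cv2.imwrite('pics/f5.png',np.hstack([cv2.resize(x,(400,320),interpolation=cv2.INTER_CUBIC) for x in (a,b)]))
E
```

```text
t: 17.75
tool_pos: [0.5602, 0.0193, 0.2438]
orientation: [-3.107, -0.455, 0.003]
force: [0.2, 0.3, -0.0]
opening: 0.0931
t: 18.75
tool_pos: [0.4266, -0.022, 0.2683]
orientation: [3.104, 0.456, 0.029]
force: [0.6, 0.3, -0.4]
opening: 0.0927
```

View pics/f5.png

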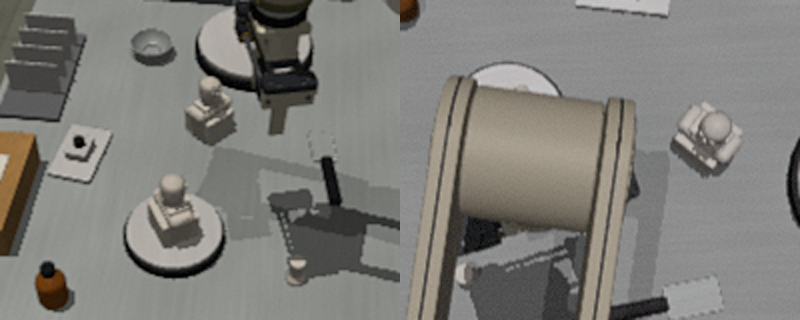

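Both busts stand upright: the heavy one on the disc with its head at crop pixel (173,187), the light one on the counter at (210,90). I'll check the heavy one's centring, then hand in.

Run:
```python
from h import *
print(pix('s5',266.5,203.5,z=.120)[1], 'platform',[.5602,.020])
s=robot.read_state();print(s['t'],s['force'].round(1),np.abs(s['dq']).max())
robot.close_job()
```

```text
[0.5592 0.0143 0.12  ] platform [0.5602, 0.02]
18.85 [-0.1 -0.9  0.4] 0.005633662351879311
the job is handed in; nothing more can be done
```

I found the heavy bust by lifting both, set it on the curing platform, and handed the job in at about 19 s of the 64 s allowed.

- **Light bust:** the one at y ≈ -0.25 m pulled about 1.2 N. I put it back on the counter where it stood.
- **Heavy bust:** the one at y ≈ +0.30 m pulled about 4.3 N. I lowered it onto the smaller aluminium disc until the disc carried most of its weight, then released it.

**Last checks:** the final side picture shows both busts upright. The heavy bust's axis measures about 6 mm from the platform centre, against the 30 mm allowed. The gripper is open and clear of everything, with the arm at rest.

**Not confirmed:** the arm hid most of the platform in the last top view, so the centring figure comes from the side camera alone. The force still read -1.2 N before release, though the tool had stopped going down. The busts' tilt was judged by eye, not measured.

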